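# Slide the pine box down the freshly glued lane to its stop

## Task

Push the closed pine box down the lane between the two wooden guide rails until its leading end is right up against the stop block at the end of the lane, sitting square to it. The rails have only just been glued down, so neither the box nor the robot may touch either of them. Only push the box with the fingers: keep it flat on the board, do not pick it up, and leave everything else on the bench where it is, then move clear.

Things in the scene. Friction and masses are not known exactly. Their poses are not given: they have to be found in the camera images.
- jig: fixed grey board 460 x 240 mm, 12 mm thick; origin at its underside's centre, at bench level. Its +x runs along the lane (roughly from the robot's left to its right), +y to the left of that, z up. Open apron at x -230 to 0 mm; the lane, 118 mm wide between the rails and centred on y = 0, starts at x = 0; the stop's near face is at x = 200 mm.
- box: closed pine box, a plain block 110 mm long (x), 94 mm wide (y), 50 mm high, 0.3 to 0.65 kg, loose, with brass fittings on its long sides. It starts on the apron with its +x end towards the lane, up to 30 mm to either side and turned up to 15 degrees. Centred, it has 12 mm free each side in the lane; home, its centre is at x = 145 mm on the board. Origin: centre of its underside.
- rail_l: left guide rail (+y side of the board), brown wooden strip 210 mm long (its x, along the lane), 18 mm wide, 22 mm high, standing on the board (top 34 mm above the bench). Fixed to the board at x = 105, y = 68 mm. Origin at the centre of its underside. Not to be touched
- rail_r: right guide rail (-y side of the board), same as the left one, fixed at x = 105, y = -68 mm. Not to be touched
- stop: dark wooden stop block across the end of the lane, 26 mm along the lane, 154 mm wide, 30 mm high, fixed on the board. Origin at the bottom middle of its near face (the face that the box comes up against); it may be touched
- oval_small: bystander: small wooden oval ring 66 x 36 x 18 mm, lying on the board outside the left rail; origin at its underside's centre
- sanding_block: bystander: cork sanding block 68 x 34 x 26 mm on the board outside the right rail; origin at its underside's centre
- oval_big: bystander: large wooden oval ring 130 x 85 x 22 mm on the bench; origin at its underside's centre
- glue: bystander: white glue bottle, 56 mm across, 150 mm tall; origin at its underside's centre
- pencil: bystander: flat red carpenter's pencil, 180 x 14 x 8 mm, lying; origin under its middle
- scissors: bystander: scissors with orange handles, about 200 mm long, lying 12 mm high; origin at the pivot, bench level
- tin: bystander: metal tin, 80 mm across, 100 mm tall; origin at its underside's centre
- offcut: bystander: dark wood offcut 120 x 75 x 20 mm, lying; origin at its underside's centre
Things that resemble listed ones, but are neither listed nor needed, are in the scene too. Of the things like the box, leave any that is orange, pink or red; of the rest the larger one is meant.

How it is judged:
At the end, for the whole second after the job is handed in: the box rests flat on the board in the lane, its centre within 6 mm of its home place against the stop (145 mm past the mouth), between the rails (within 12 mm of the lane's centre line), square to the lane within 0.08 rad, and still (x of box in the frame of jig between 0.139 and 0.148 m and y of box in the frame of jig between -0.012 and 0.012 m and z of box in the frame of jig between 0.008 and 0.016 m and angle between the x axis of box and the x axis of jig, either way round below 0.08 rad and linear speed of box below 0.01 m/s); the robot touches nothing.
It fails at once if the left guide rail is touched (contact force between rail_l and anything else above 0.3 N).
It fails at once if the right guide rail is touched (contact force between rail_r and anything else above 0.3 N).
It fails at once if the box is lifted off the board (over 8 mm) or tipped (over 0.15 rad) (height (world z) of box above 0.02 m or angle between box's own z axis and vertical above 0.15 rad).
It fails at once if something else on the bench is shifted by more than 15 mm (distance of any of oval_small, sanding_block, oval_big, glue, pencil, scissors, tin, offcut from where it was at the start of the episode above 0.015 m).
It also fails if it takes over 69 s, if anything falls off the work surface, if the arm or the gripper's body presses on something with over 40 N, if the wrist force passes 120 N, or if a joint passes its speed limit or range.

## Robot

A 6-joint arm with a two-finger parallel gripper is mounted at the origin on the work surface. World frame = base frame: x ahead of the robot, y to its left, z up, the work surface at z = 0. Lengths are in m, angles in rad, forces in N, time in s.
With the tool pointing down it reaches from about 0.225 to 0.875 m from the base axis. Payload 3.4 kg.
Tool frame: the origin (TCP) lies at the very end of the fingers, on their centre line; the grasp point (between the pads) lies 19 mm behind it; z points along the fingers, y is the line along which they close (so a half turn about z gives the same grasp; the last joint's range is limited). The gripper opens to 85 mm and grips with 20 to 120 N. Pads are 22 mm wide; open, the fingers measure 114 mm over their backs; the gripper's body (76 mm by 85 mm) begins 54 mm behind the grasp point. The pads swing forward as they close: fully open they stand 13 mm farther back than shut.
Start: joints at [1.212, 0.276, 1.505, -0, 1.361, -0.121], TCP at [0.135, 0.559, 0.231] pointing down, gripper open.
Joint ranges: [-2.89, 2.89], [-0.75, 2.08], [0.22, 2.7], [-1.18, 4.32], [0.11, 2.71], [-2.7, 2.7]. Speed limits (rad/s): [2.57, 2.57, 3.14, 3.14, 3.14, 3.14].

## Interface

Orientations are given as a unit quaternion [w, x, y, z].
In Python, from rig import manip, get_image, camera_info gives the robot as it stands. The module is installed in compiled form; this text tells all that it offers.
- The arm moves only by the shell command python3 -m crank 'ROWS' [FORCE]. ROWS is a JSON object of lists of equal length, an entry for each row: "translation": the shift along the tool's x, y, z in mm, a list of three; "roll": the turn about the tool's z in rad; "fingers": the opening, from 0 (shut) to 1 (fully open). A call has 1 to 8 rows; each row shifts and turns the commanded pose from where the row before left it, along the tool's axes as they then stand; what a row does not reach is not made up. A row lasts 1/10 s, in which the tool goes at most 50 mm and 8.59 degrees, less where a joint would pass 70% of its speed; a pose out of reach is approached as far as the arm can. A call is refused whole if a number of a shift passes 50 or a number of a turn 0.15, either way. A call with a gripper value outside its range is refused whole. The fingers move at their own pace and stop on an object; FORCE is the grip in N (left out, the last holds). Time passes only in rows, so rows that do not move let the fingers close. It gives the time, the measured TCP pose, the force, the opening and the grip force at its end, in the units of the state.
- manip.get_state(): the state, without advancing time (a new reading comes with each control period).
- get_image(name): name is "scene" or "top"; returns the picture (480x640x3 uint8, blue, green, red); there is no depth.
- camera_info(name): a dict with "mtx" (3x3 intrinsics, pixels), "rvec" (rotation vector, rad) and "tvec" (3), from world to camera coordinates, as OpenCV has them. Camera axes: x right, y down, z forward; pixel columns grow to the right and rows downward; lengths in m; the calibration is good to about 2 mm. A picture is of the moment at which its call begins. camera_info takes no time and is no camera call.
- manip.sign_off(): hands the job in; it is judged then, once.
The state is a dict: "clock": time; "qpos": joint angles; "qd": joint speeds; "effort": joint torques, N m; "position": TCP position; "ee_rot": TCP orientation; "contact_force": force on the tool from outside, world axes, zero at the start; "moment": the same for the moment, N m; "width": finger opening in m; "gripper_force": force on a finger pad.
Only numpy, scipy, OpenCV 4.12 (cv2) and the standard library are available. Lean on these libraries where they do the work, as an engineer would, in place of code of your own. Each camera call takes 0.05 s, during which the arm holds its last target. There are 200 camera calls.

## Working session

There is one attempt and no reset: what is moved stays moved. The work goes in short steps, Python scripts to look and compute and a shell command to move; the robot and the scene stay as the last step left them, time stands still between calls to the robot, and variables do not carry over. Pictures are saved under pics/ and viewed, at most 10 in all, crops included, and the job is handed in when it is done.

```bash
mkdir -p pics; python3 - <<'E'
from rig import manip,get_image,camera_info
import cv2
for n in("scene","top"):
    cv2.imwrite(f"pics/{n}0.png",get_image(n)); c=camera_info(n); print(n,c)
print(manip.get_state())
E
```

```text
scene {'mtx': array([[568.77746199,   0.        , 325.42360252],
       [  0.        , 568.77746199, 244.98977688],
       [  0.        ,   0.        ,   1.        ]]), 'rvec': array([ 2.21170563,  0.65967435, -0.32054223]), 'tvec': array([-0.45754033, -0.1449774 ,  1.53791354])}
top {'mtx': array([[501.17429363,   0.        , 321.19199787],
       [  0.        , 501.17429363, 247.04351895],
       [  0.        ,   0.        ,   1.        ]]), 'rvec': array([ 2.1876277 , -2.16689661,  0.0627301 ]), 'tvec': array([0.03489852, 0.52834666, 1.25763567])}
{'clock': 0.1, 'qpos': array([ 1.21200442e+00,  2.76498627e-01,  1.50603658e+00,  8.53507603e-06,
        1.36066820e+00, -1.21005245e-01]), 'qd': array([-2.45611272e-04, -3.81862612e-04, -3.41592665e-03,  5.18146502e-05,
       -8.74588121e-05,  1.85632108e-03]), 'effort': array([ 9.11814805e-04, -4.17703700e+01, -2.46401489e+01, -2.03172640e-04,
        6.06825823e-03,  8.00862438e-06]), 'position': array([0.13527904, 0.55836957, 0.23053311]), 'ee_rot': array([-1.95414488e-04,  1.18614273e-01,  9.92940082e-01, -7.81321806e-04]), 'contact_force': array([ 0.01221501, -0.53155891, -1.47611471]), 'moment': array([0.0013569 , 0.01838689, 0.04628773]), 'gripper_force': 0.0, 'width': 0.08538996054630206}
```

View pics/top0.png

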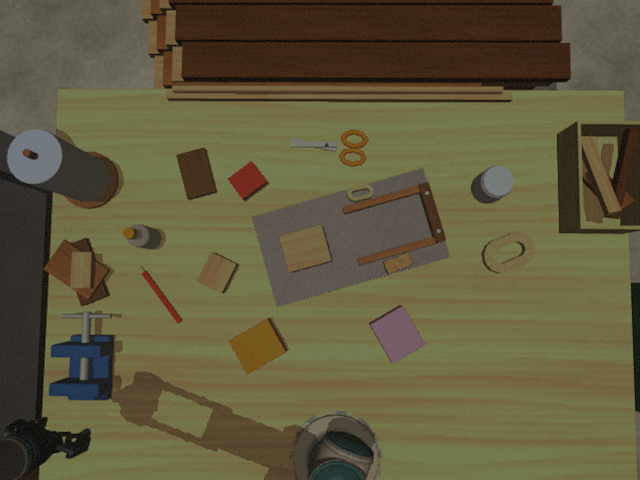

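View pics/scene0.png

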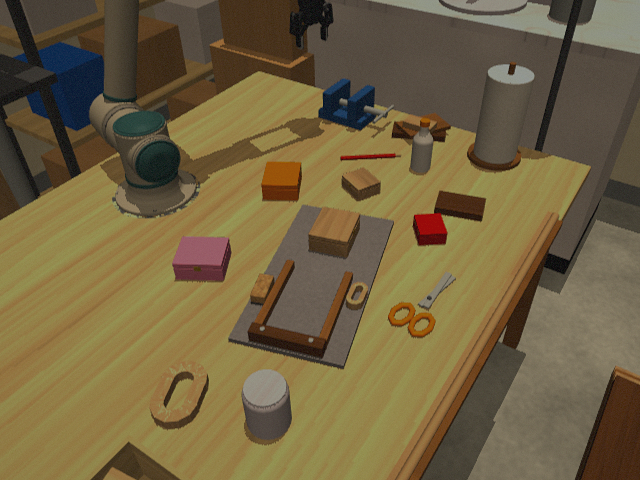

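```bash
cat > h.py <<'E'
import numpy as np,cv2
from rig import manip,get_image,camera_info
def ray(n,uv,z):
    c=camera_info(n);R=cv2.Rodrigues(c["rvec"])[0];o=-R.T@c["tvec"]
    p=np.c_[cv2.undistortPoints(np.float64(uv).reshape(-1,1,2),c["mtx"],None)[:,0],np.ones(np.size(uv)//2)]@R
    return (o+p*((z-o[2])/p[:,2])[:,None])
def proj(n,P):
    c=camera_info(n);return cv2.projectPoints(np.float64(P).reshape(-1,3),c["rvec"],c["tvec"],c["mtx"],None)[0][:,0]
E
python3 - <<'E'
from h import *
im=get_image("top");hsv=cv2.cvtColor(im,cv2.COLOR_BGR2HSV)
for p in[(265,230),(300,285),(390,225),(305,248),(305,268),(285,250),(380,200),(200,350),(280,290)]:print(p,hsv[p[1],p[0]],im[p[1],p[0]])
cv2.imwrite("pics/c.png",cv2.resize(im[160:315,240:460],None,fx=3.6,fy=3.6,interpolation=cv2.INTER_CUBIC))
for n in("top","scene"):
  c=camera_info(n);print(n,-cv2.Rodrigues(c["rvec"])[0].T@c["tvec"])
E
```

```text
(265, 230) [17 38 95] [81 89 95]
(300, 285) [16 35 96] [83 90 96]
(390, 225) [14 36 92] [79 85 92]
(305, 248) [ 23 100 117] [ 71 106 117]
(305, 268) [17 88 52] [34 44 52]
(285, 250) [ 20 107 117] [ 68 100 117]
(380, 200) [ 14 162 104] [ 38  68 104]
(200, 350) [ 31  91 118] [ 76 118 117]
(280, 290) [18 36 92] [79 87 92]
top [0.435574   0.02046629 1.29300889]
scene [ 1.08715303 -0.78455494  0.89337086]
```

View pics/c.png

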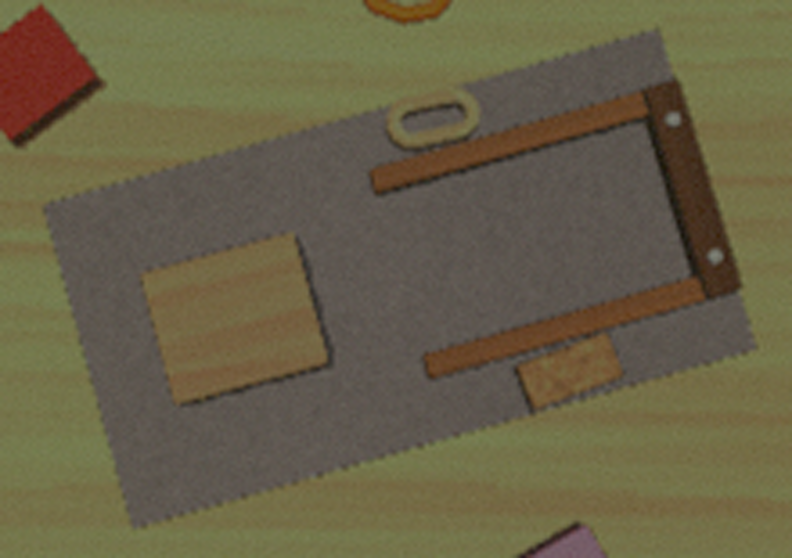

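The crop shows the whole board, its left corners near (252,216) and (277,306) in the full image. The box's top face is centred near (305,248), with both rails and the stop to its right.

```bash
cat >> h.py <<'E'
def rect(m,z,n="top"):
    m=cv2.morphologyEx(m.astype(np.uint8),cv2.MORPH_OPEN,np.ones((3,3)))
    c=max(cv2.findContours(m,0,cv2.CHAIN_APPROX_NONE)[0],key=cv2.contourArea)
    w=ray(n,c.reshape(-1,2),z)[:,:2].astype(np.float32)
    (cx,cy),(a,b),t=cv2.minAreaRect(w*1000)
    if a<b:a,b,t=b,a,t+90
    t=(t+90)%180-90   # long axis; lane runs along -y
    if np.sin(np.radians(t))>0:t-=180
    return np.array([cx,cy]),(a,b),t
def look():
    im=get_image("top");h,s,v=cv2.split(cv2.cvtColor(cv2.GaussianBlur(im,(3,3),0),cv2.COLOR_BGR2HSV))
    box=np.zeros(h.shape,np.uint8);box[150:320,240:465]=1
    return im,rect((s<60)&(v>70)&(box>0),.012),rect((s>75)&(v>88)&(h>=18)&(box>0)&boardhull(s,v,box),.062)
def boardhull(s,v,box):
    m=cv2.morphologyEx(((s<60)&(v>70)&(box>0)).astype(np.uint8),cv2.MORPH_OPEN,np.ones((3,3)))
    c=max(cv2.findContours(m,0,2)[0],key=cv2.contourArea)
    o=np.zeros_like(m);cv2.fillPoly(o,[cv2.convexHull(c)],1);return cv2.erode(o,np.ones((7,7)))>0
def injig(p,J,t):
    a=np.radians(t);return np.array([[np.cos(a),np.sin(a)],[-np.sin(a),np.cos(a)]])@(np.asarray(p)-J)
E
python3 - <<'E'
from h import *
im,j,b=look();print("jig",j);print("box",b,"in jig",injig(b[0],j[0],j[2]),b[2]-j[2])
a=np.radians(j[2]);R=np.array([[np.cos(a),-np.sin(a)],[np.sin(a),np.cos(a)]])
for z,pts in((12,[(-230,-120),(-230,120),(230,120),(230,-120)]),(34,[(0,59),(0,77),(0,-59),(0,-77)]),(42,[(200,77),(200,-77)])):
    for p in pts:
        w=R@np.array(p)+j[0];u=proj("top",[*w/1000,z/1000])[0];print(p,((u-[240,160])*3.6).round(1))
E
```

```text
jig (array([552.1270752, -19.6612854]), (429.679931640625, 238.19906616210938), -73.55024909973145)
box (array([522.96289062,  80.45930481]), (109.9700927734375, 93.72445678710938), -74.77066707611084) in jig [-104.28104806    0.38113263] -1.2204179763793945
(-230, -120) [110.5 532.8]
(-230, 120) [ 21.4 208.5]
(230, 120) [638.1  33.3]
(230, -120) [735.6 354.5]
(0, 59) [354.2 197.8]
(0, 77) [347.1 173.4]
(0, -59) [400.8 359.2]
(0, -77) [408. 384.]
(200, 77) [622.2  93.5]
(200, -77) [685.9 304.6]
```

```bash
python3 - <<'E'
from h import *
uv=np.array([(44.5,204),(135,527),(658,29),(756,348)])/3.6+[240-.4,160-.4]
w=ray("top",uv,.012)[:,:2]*1000
print(np.linalg.norm(w[2]-w[0]),np.linalg.norm(w[3]-w[1]),np.linalg.norm(w[1]-w[0]),np.linalg.norm(w[3]-w[2]))
J=w.mean(0);d=w[2]-w[0]+w[3]-w[1];t=np.degrees(np.arctan2(d[1],d[0]));print("J",J,t)
im,_,b=look();print(b,injig(b[0],J,t),b[2]-t)
# check: rail inner top corners z=34mm, stop near face top edge z=42
r=lambda p,z:injig(ray("top",np.array(p)/3.6+[239.6,159.6],z)[0,:2]*1000,J,t).round(1)
print(r((378,193),.034),r((371,170),.034),r((424,353),.034),r((430,378),.034),r((646,92),.042),r((707,300),.042))
E
```

```text
457.8246597753597 457.48271687954855 239.4548958567095 238.69627982342638
J [557.05264925 -34.24490412] -73.44060462425158
(array([522.71356201,  80.63441467]), (109.75663757324219, 93.45893096923828), -74.25958347320557) [-119.90162967   -0.1732099 ] -0.8189788489539893
[ 1.1 58.3] [ 0.9 75.4] [  0.6 -58.6] [ -0.3 -76.5] [200.4  73.7] [198.7 -77.7]
```

```bash
python3 -m crank '{"translation":[[0,0,0],[0,0,0],[0,0,0],[0,0,0],[0,0,0],[0,0,0],[0,0,0]],"roll":[0.149,0.149,0.149,0.149,0.149,0.149,0.149],"fingers":[0.6,0.6,0.6,0.6,0.6,0.6,0.6]}'; python3 -m crank '{"translation":[[-39,20,0],[-39,20,0],[-39,20,0],[-39,20,0],[-39,20,0],[-39,20,0]],"roll":[0,0,0,0,0,0],"fingers":[0.6,0.6,0.6,0.6,0.6,0.6]}'
cat >> h.py <<'E'
J=np.array([557.05,-34.24]);T=-73.44
def where():
    s=manip.get_state();from scipy.spatial.transform import Rotation as Q
    w,x,y,z=s["ee_rot"];X=Q.from_quat([x,y,z,w]).as_matrix()
    yaw=np.degrees(np.arctan2(X[1,0],X[0,0]))
    print("t",s["clock"],"tcp jig",injig(s["position"][:2]*1000,J,T).round(1),"z",(s["position"][2]*1000).round(1),"yaw err",((yaw-T-180+180)%360-180).round(2),"F",np.round(s["contact_force"],1),"w",s["width"],"q",s["qpos"].round(2))
E
python3 -c "from h import *;where()"
```

```text
clock: 0.95
position: [0.1354, 0.5587, 0.2312]
ee_rot: [0.0, 0.6, 0.8, -0.0]
contact_force: [-0.5, 1.0, -0.6]
width: 0.0513
gripper_force: 0.0
clock: 1.55
position: [0.3182, 0.3676, 0.2314]
ee_rot: [0.0, 0.597, 0.802, 0.0]
contact_force: [1.0, 0.3, 0.0]
width: 0.0511
gripper_force: 0.0
t 1.55 tcp jig [-453.2 -114.4] z 231.4 yaw err 0.07 F [1.  0.3 0. ] w 0.05114439999371077 q [0.71 0.14 1.68 0.   1.32 0.42]
```

```bash
python3 -m crank '{"translation":[[-40,19,0],[-40,19,0],[-40,19,0],[-40,19,0],[-39,19,0],[-38,19,0],[0,0,0]],"roll":[0,0,0,0,0,0,0],"fingers":[0.6,0.6,0.6,0.6,0.6,0.6,0.6]}'; python3 -m crank '{"translation":[[0,0,40],[0,0,40],[0,0,40],[0,0,40],[0,0,30],[0,0,5],[0,0,0]],"roll":[0,0,0,0,0,0,0],"fingers":[0.6,0.6,0.6,0.6,0.6,0.6,0.6]}'; python3 -c "
from h import *;where()
im,_,b=look();print(b,injig(b[0],J,T),b[2]-T);cv2.imwrite('pics/a.png',cv2.resize(im[140:330,200:460],None,fx=3,fy=3))"
```

```text
clock: 2.25
position: [0.4981, 0.1706, 0.231]
ee_rot: [0.002, 0.6, 0.8, -0.0]
contact_force: [-0.7, 0.1, 0.1]
width: 0.0513
gripper_force: 0.0
clock: 2.95
position: [0.4937, 0.1748, 0.0359]
ee_rot: [-0.001, 0.597, 0.802, -0.001]
contact_force: [-0.0, -0.6, -0.8]
width: 0.0515
gripper_force: 0.0
t 2.95 tcp jig [-218.4   -1.1] z 35.9 yaw err 0.08 F [-0.  -0.6 -0.8] w 0.051468470799922256 q [ 0.21  0.39  1.89  0.    0.87 -0.08]
(array([523.1317749 ,  80.05656433]), (109.19928741455078, 92.8457260131836), -74.5012378692627) [-1.19223095e+02  6.53646676e-02] -1.0612378692626976
```

View pics/a.png

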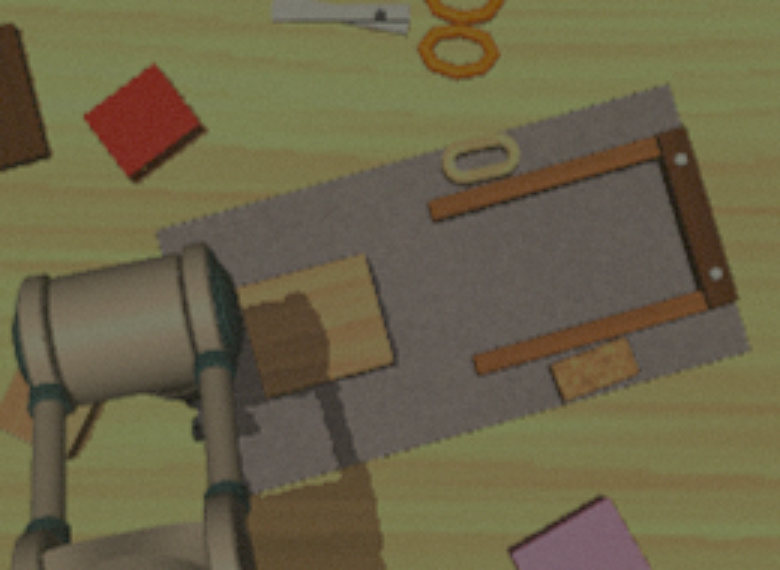

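The arm stands over the trailing end of the box. The box's leading edge (about x 365–395, y 255–365 in the crop) and the lane mouth are in clear view. Now I'll push in stages.

```bash
python3 -m crank '{"translation":[[-12,1,0],[-10,0,0],[-8,0,0],[-8,0,0],[-8,0,0],[-8,0,0],[-8,0,0],[-8,0,0]],"roll":[0,0,0,0,0,0,0,0],"fingers":[0.6,0.6,0.6,0.6,0.6,0.6,0.6,0.6]}'; python3 -m crank '{"translation":[[-8,0,0],[-8,0,0],[-8,0,0],[-8,0,0],[-8,0,0],[-8,0,0],[-4,0,0],[0,0,0]],"roll":[0,0,0,0,0,0,0,0],"fingers":[0.6,0.6,0.6,0.6,0.6,0.6,0.6,0.6]}'
cat >> h.py <<'E'
def crop(name):
    im=get_image("top");where();cv2.imwrite(name,cv2.resize(im[160:315,240:460],None,fx=3.6,fy=3.6,interpolation=cv2.INTER_CUBIC))
def pj(p,z=.062):return injig(ray("top",np.array(p)/3.6+[239.6,159.6],z)[0,:2]*1000,J,T).round(1)
E
python3 -c "
from h import *;crop('pics/b.png')"
```

```text
clock: 3.8
position: [0.5157, 0.1084, 0.0374]
ee_rot: [-0.001, 0.598, 0.801, 0.002]
contact_force: [-1.5, 6.8, 5.3]
width: 0.0512
gripper_force: 3.3
clock: 4.6
position: [0.5305, 0.0575, 0.0369]
ee_rot: [0.0, 0.598, 0.801, 0.001]
contact_force: [-0.7, 1.6, 2.4]
width: 0.0512
gripper_force: 1.3
t 4.65 tcp jig [-95.6   0.6] z 36.7 yaw err -0.01 F [0.2 2.1 1.1] w 0.05109021338652916 q [-0.02  0.4   1.87  0.    0.88 -0.31]
```

View pics/b.png

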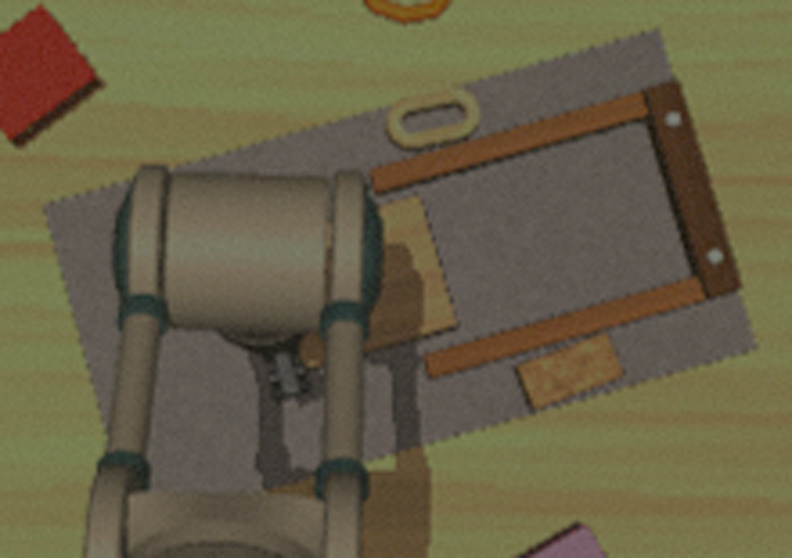

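The leading edge of the box's top runs from (419,194) to (458,326) in the crop. It's just inside the mouth and roughly centred between the rails.

```bash
python3 -c "
from h import *
print(pj((419,194)),pj((458,326)))"
```

```text
[26.  46.3] [ 26.1 -48.2]
```

```bash
python3 -m crank '{"translation":[[-8,0,0],[-8,0,0],[-8,0,0],[-8,0,0],[-8,0,0],[-8,0,0],[-6,0,0],[0,0,0]],"roll":[0,0,0,0,0,0,0,0],"fingers":[0.6,0.6,0.6,0.6,0.6,0.6,0.6,0.6]}';python3 -m crank '{"translation":[[-8,0,0],[-8,0,0],[-8,0,0],[-8,0,0],[-8,0,0],[-8,0,0],[-6,0,0],[0,0,0]],"roll":[0,0,0,0,0,0,0,0],"fingers":[0.6,0.6,0.6,0.6,0.6,0.6,0.6,0.6]}'
python3 -c "
from h import *;crop('pics/d.png')"
```

```text
clock: 5.45
position: [0.5456, 0.0057, 0.0364]
ee_rot: [-0.0, 0.598, 0.802, 0.0]
contact_force: [-0.3, 1.6, 1.4]
width: 0.0512
gripper_force: 1.0
clock: 6.25
position: [0.5609, -0.046, 0.0362]
ee_rot: [-0.0, 0.598, 0.802, -0.0]
contact_force: [-0.8, 1.7, 0.8]
width: 0.0511
gripper_force: 0.8
t 6.3 tcp jig [12.4  0.3] z 36.1 yaw err 0.06 F [-1.2  1.7  1. ] w 0.050924868235678496 q [-0.21  0.43  1.8  -0.    0.91 -0.49]
```

View pics/d.png

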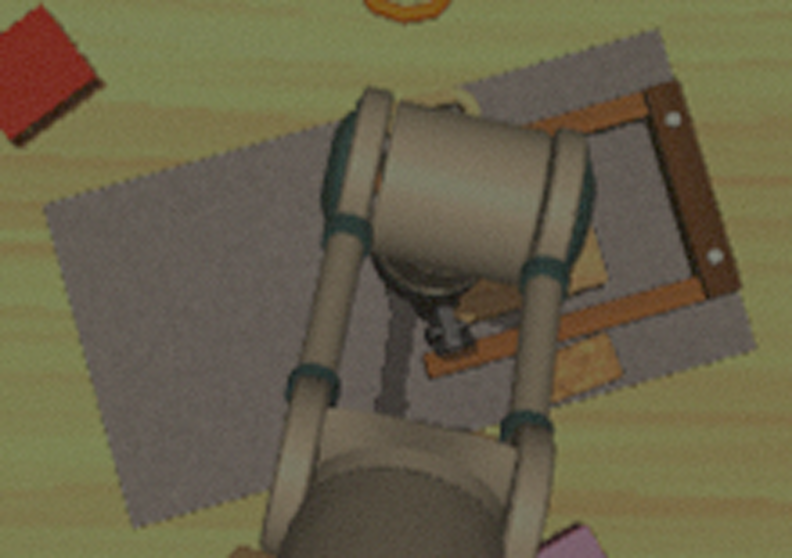

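The visible leading-right corner of the box top is at (608,282). Its right edge runs back to about (470,321), clear of the right rail.

```bash
python3 -c "
from h import *
print(pj((608,282)),pj((470,321)))"; python3 -m crank '{"translation":[[-8,0,0],[-8,0,0],[-8,0,0],[-8,0,0],[-8,0,0],[-6,0,0],[-4,0,0],[0,0,0]],"roll":[0,0,0,0,0,0,0,0],"fingers":[0.6,0.6,0.6,0.6,0.6,0.6,0.6,0.6]}'; python3 -c "
from h import *;where()"
```

```text
[133.  -47.6] [ 34.9 -47.2]
clock: 7.1
position: [0.5759, -0.0949, 0.0362]
ee_rot: [0.001, 0.598, 0.802, -0.0]
contact_force: [-0.1, -0.4, 0.0]
width: 0.051
gripper_force: 0.0
t 7.1 tcp jig [63.5  0.8] z 36.2 yaw err 0.05 F [-0.1 -0.4  0. ] w 0.05104005329797455 q [-0.28  0.46  1.76 -0.    0.93 -0.57]
```

```bash
python3 -m crank '{"translation":[[-4,0,0],[-4,0,0],[-3,0,0],[-2,0,0],[0,0,0]],"roll":[0,0,0,0,0],"fingers":[0.6,0.6,0.6,0.6,0.6]}';  python3 -m crank '{"translation":[[-1,0,0],[0,0,0]],"roll":[0,0],"fingers":[0.6,0.6]}'; python3 -c "
from h import *;where()"
```

```text
clock: 7.6
position: [0.5793, -0.1065, 0.0362]
ee_rot: [0.0, 0.598, 0.802, -0.0]
contact_force: [-0.9, 1.7, -0.6]
width: 0.0509
gripper_force: 0.7
clock: 7.8
position: [0.5794, -0.107, 0.0362]
ee_rot: [-0.0, 0.597, 0.802, 0.0]
contact_force: [-0.3, 1.6, 0.1]
width: 0.0513
gripper_force: 1.1
t 7.8 tcp jig [76.1  0.7] z 36.2 yaw err 0.06 F [-0.3  1.6  0.1] w 0.051338629906185325 q [-0.3   0.47  1.74  0.    0.93 -0.59]
```

Not yet at the stop, because the force is still only friction.

```bash
python3 -m crank '{"translation":[[-1,0,0],[-1,0,0],[0,0,0]],"roll":[0,0,0],"fingers":[0.6,0.6,0.6]}';  python3 -m crank '{"translation":[[-1,0,0],[0,0,0]],"roll":[0,0],"fingers":[0.6,0.6]}'; python3 -c "
from h import *;where()"
```

```text
clock: 8.1
position: [0.5798, -0.1085, 0.0363]
ee_rot: [-0.0, 0.598, 0.802, 0.0]
contact_force: [-0.7, 4.4, 0.4]
width: 0.0512
gripper_force: 2.1
clock: 8.3
position: [0.5799, -0.1085, 0.0363]
ee_rot: [-0.001, 0.598, 0.802, 0.001]
contact_force: [-0.8, 5.8, 0.4]
width: 0.0515
gripper_force: 3.4
t 8.3 tcp jig [77.7  0.7] z 36.3 yaw err 0.02 F [-0.8  5.8  0.4] w 0.05151049701398434 q [-0.3   0.47  1.74  0.    0.94 -0.6 ]
```

The force is rising while the tool stays put, so the box is on the stop. I'll back off, lift and look.

```bash
python3 -m crank '{"translation":[[4,0,0],[12,0,0],[15,0,0],[0,0,-30],[0,0,-40],[0,0,-40],[0,0,-40],[0,0,-30]],"roll":[0,0,0,0,0,0,0,0],"fingers":[0.6,0.6,0.6,0.6,0.6,0.6,0.6,0.6]}'; python3 -m crank '{"translation":[[45,0,0],[45,0,0],[45,0,0],[45,0,0],[45,0,0],[45,0,0],[40,0,0],[0,0,0]],"roll":[0,0,0,0,0,0,0,0],"fingers":[0.6,0.6,0.6,0.6,0.6,0.6,0.6,0.6]}'
python3 -c "
from h import *;crop('pics/e.png')
im,_,b=look();print(b,injig(b[0],J,T),b[2]-T)"
```

```text
clock: 9.1
position: [0.5717, -0.0795, 0.2192]
ee_rot: [0.002, 0.597, 0.802, 0.0]
contact_force: [0.9, 0.6, -0.0]
width: 0.0511
gripper_force: 0.0
clock: 9.9
position: [0.4802, 0.2216, 0.2164]
ee_rot: [-0.001, 0.595, 0.804, 0.001]
contact_force: [-0.5, -0.5, 0.3]
width: 0.0515
gripper_force: 0.0
t 9.95 tcp jig [-264.5   -0.5] z 216.4 yaw err 0.34 F [-0.5 -0.7  0.4] w 0.051104056273524635 q [ 0.3   0.22  1.63 -0.    1.3   0.  ]
(array([ 586.21838379, -150.28448486]), (62.04627990722656, 48.86669158935547), -79.99774265289307) [119.54471847  -5.11638208] -6.557742652893069
```

View pics/e.png

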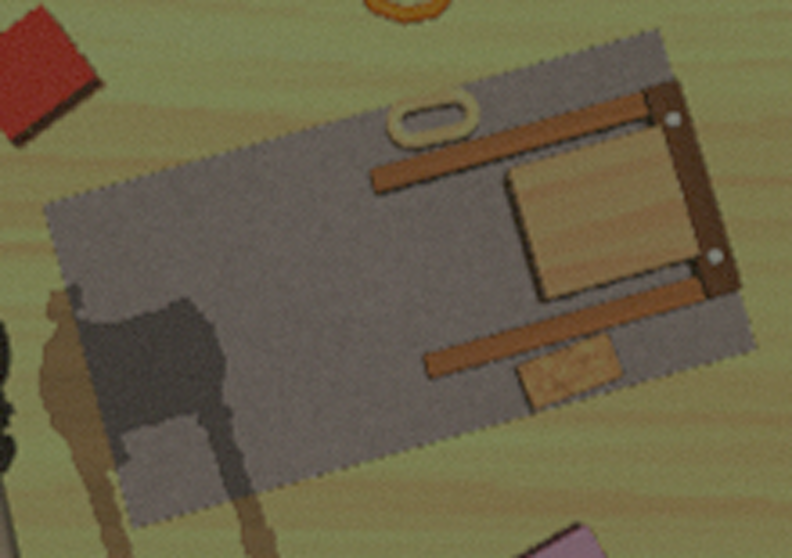

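The box is up against the stop. Its top corners are at about (507,169), (545,300), (664,125) and (703,257), with even gaps to both rails. The mask result is invalid because the board hull was cut off, so I'll use these corners.

```bash
python3 -c "
from h import *
P=np.array([pj(p) for p in((507,169),(545,300),(664,125),(703,257))]);print(P,P.mean(0))
d=P[2]-P[0]+P[3]-P[1];print('angle',np.arctan2(d[1],d[0]))
c=P.mean(0)
ok=abs(c[0]-144.5)<4 and abs(c[1])<6
print(ok); 
if ok: print(manip.sign_off())"
```

```text
[[ 88.9  46.2]
 [ 88.2 -47.6]
 [201.   45.5]
 [200.1 -49.1]] [144.55  -1.25]
angle -0.00982111279653431
True
the job is handed in; nothing more can be done
None
```

The box is against the stop and the job is handed in: it measured x ≈ 144.6 mm, y ≈ -1.3 mm and about 0.01 rad off square; I saw no contact with either rail, and the arm was clear of everything.

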